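# Right the drained tube rack and dock it

### The arm

A 7-joint arm with a two-finger parallel gripper is mounted at the origin on a cart in front of the work surface, level with it; the furniture and walls round the work are solid. World frame = base frame: x ahead of the robot, y to its left, z up, the work surface at z = 0. Lengths are in m, angles in rad, forces in N, time in s.
With the tool pointing down it reaches from about 0.4 to 0.875 m from the base axis. Payload 19.3 kg.
Tool frame: the origin (TCP) lies at the very end of the fingers, on their centre line; the grasp point (between the pads) lies 19 mm behind it; z points along the fingers, y is the line along which they close (so a half turn about z gives the same grasp; the last joint's range is limited). The gripper opens to 85 mm and grips with 20 to 120 N. Pads are 22 mm wide; open, the fingers measure 114 mm over their backs; the gripper's body (76 mm by 85 mm) begins 54 mm behind the grasp point. The pads swing forward as they close: fully open they stand 13 mm farther back than shut.
Start: joints at [1.249, 0.521, -0.036, 1.599, 0.021, 1.021, -0.113], TCP at [0.156, -0.605, 0.231] pointing down, gripper open.
Joint ranges: [-2.91, 2.91], [-0.3, 2.13], [-1.5, 1.42], [0.17, 2.43], [-1.26, 4.41], [0.16, 1.93], [-2.52, 2.52]. Speed limits (rad/s): [1.89, 1.89, 2.39, 2.39, 3.01, 3.01, 3.01].

### API

Orientations are given as [roll, pitch, yaw] about the fixed x, y, z axes, in that order (R = Rz(yaw) Ry(pitch) Rx(roll)).
In Python, from workcell import bot gives the robot as it stands. The module is installed in compiled form; this text tells all that it offers.
- The arm moves only by the tool apply_moves, never from a script. Its arguments are lists of equal length, an entry for each row: "claw": the finger opening in m, from 0 to 0.0854; "xyz": the shift along the tool's x, y, z in m, a list of three; "twist": the turn, a rotation vector about the tool's x, y, z in rad, a list of three. A call has 1 to 20 rows; each row shifts and turns the commanded pose from where the row before left it, along the tool's axes as they then stand; what a row does not reach is not made up. A row lasts 1/10 s, in which the tool goes at most 50 mm and 8.59 degrees, less where a joint would pass 70% of its speed; a pose out of reach is approached as far as the arm can. A call with a gripper value outside its range is refused whole. The fingers move at their own pace and stop on an object; "force" is the grip in N (left out, the last holds). Time passes only in rows, so rows that do not move let the fingers close. It gives the time, the measured TCP pose, the force, the opening and the grip force at its end, in the units of the state.
- bot.observe(): the state, without advancing time (a new reading comes with each control period).
- bot.grab_frame(name): name is "scene" or "top" or "wrist"; returns a dict with "img" (420x560x3 uint8, red, green, blue), "vfov" (degrees; the focal length in pixels is half the picture's height over the tangent of half this angle, whatever the lens; pixels are square), "cx", "cy" (the principal point, pixels), "distortion" ([k1, k2, p1, p2, k3] as OpenCV has them; the pictures are not rectified), "view" (4x4, takes a point from world to camera coordinates). Camera axes: x right, y up, looking along -z (the intrinsics and any distortion apply to the point x, -y, -z); pixel columns grow to the right and rows downward; lengths in m; the calibration is good to about 2 mm. A picture is of the moment at which its call begins. There is no depth.
- bot.job_done(): hands the job in; it is judged then, once.
Trained networks look in the newest picture that a camera, given by its name, has taken for a name from the list of things; names that differ only in an ending like _2 or _b are one class to them, and where a whole thing is asked for, a point or a joint stands for the part that bears it (a point fixed in the world has none). Each returns a list of dicts, best first, with "score" (0 to 1); they miss things now and then, are a little off and sometimes report something else, mostly with a low value. They report only what shows in the picture. A call takes as long as a camera call.
- bot.find_in(camera, query): "position" ([x, y, z] in m, in world coordinates, good to about 4 mm: the middle of the surface that is visible of it).
The state is a dict: "clock": time; "qpos": joint angles; "qd": joint speeds; "joint_efforts": joint torques, N m; "position": TCP position; "tool_rot": TCP orientation; "force": force on the tool from outside, world axes, zero at the start; "moment": the same for the moment, N m; "grip_width": finger opening in m; "finger_force": force on a finger pad.
Only numpy, scipy, OpenCV 4.12 (cv2) and the standard library are available. Lean on these libraries where they do the work, as an engineer would, in place of code of your own. Each camera call takes 0.05 s, during which the arm holds its last target. There are 200 camera calls.

### The job

One of the two tube racks beside the rack reader was left upside down to drain. Tip it over on the bench, without picking it up, until it stands right way up with its holes on top; then slide it straight into the reader's bay, astride the key rail, fully home against the reader. Leave the other rack, the beaker and the amber bottle standing where they are.

Things in the scene. Friction and masses are not known exactly. Their poses are not given: they have to be found in the camera images.
- drained_rack_centre (a point): Centre of the upside-down rack, the one to turn and dock: white non-slip plastic (friction about 0.8), 0.2 to 0.42 kg, 110 mm long (own x), 88 wide (y), 88 high (z), too wide to grip. Own +z leaves its hole face, so it points down at the start. Centre 44 mm up on any long face. A push near its top edge tips it a quarter turn; pushed under 35 mm it slides. Either end may enter the bay first.
- hole_face (a point): Middle of that rack's hole face, which must end on top: a flat plate with 12 round holes of 17.5 mm, 3 across by 4 along, 26 mm apart. The rack's end walls are closed; each long side has a closed band 24 mm high along both its long edges, an open window between the bands and a 10 mm post in the middle. Tipped, it moves on by 88 mm and creeps 5 to 10 mm more.
- foot_face (a point): Middle of that rack's foot side, 88 mm from the hole face; it is on top at the start and must end on the bench. No holes: the floor lies sunk 16 mm, with two long ribs under it, and each end wall has an arch 28 mm wide and 16 mm deep in the middle, to pass over the key rail.
- other_rack_centre (a point): Centre of a second, identical rack that stands right way up (own +z up, holes on top) on the other side of the bay. Which of the two racks stands left and which right changes. To be left alone.
- bay_home (a point): Where the rack's centre belongs when fully home, 44 mm above the bench; x points along the bay from its mouth to the reader, z up. The bay is fixed: two aluminium side rails 16 mm high, 93 mm apart inside, from 47 mm before this point to 55 mm behind it. There the rubber bumpers of the white reader (66 mm high, 128 mm wide) stop the rack.
- bay_mouth (a point): Middle of the bay's mouth, between the tips of the rails' flared noses (there about 117 mm apart inside), 73 mm before bay_home and 44 mm above the bench; same axes. A rack whose centre lies over 135 mm before bay_home can be moved across in front of the noses.
- key_nose (a point): Top of the rounded front end of the steel key rail, 38 mm before bay_home and 9 mm above the bench. The rail runs from here to the reader along the middle of the bay, 14 mm wide, 9 mm high; only a rack that stands right way up passes over it.
- beaker_centre (a point): Half-way up an empty glass beaker, 56 mm across, 68 mm high, standing right of the bay. To be left alone.
- amber_bottle_centre (a point): Half-way up a small brown bottle with a blue cap, 43 mm across, 83 mm high, standing left of the bay. To be left alone.

How it is judged:
By the outcome, as a careful person would: the job done as asked, in the order asked, and still so for the second after the job is handed in, with the robot touching nothing.
It also fails if it takes over 61 s, if anything falls off the work surface, if the arm or the gripper's body presses on something with over 40 N, if the wrist force passes 120 N, or if a joint passes its speed limit or range.

## Working session

There is one attempt and no reset: what is moved stays moved. The work goes in short steps, Python scripts to look and compute and a tool call to move; the robot and the scene stay as the last step left them, time stands still between calls to the robot, and variables do not carry over. Pictures are saved under pics/ and viewed, at most 10 in all, crops included, and the job is handed in when it is done.

Besides the shell and the picture viewer there is one more tool, called after "Call:" as name(argument=value, ...) on one line, values as JSON. apply_moves: Moves the arm, as the interface text tells. Its arguments: {"type":"object","properties":{"claw":{"type":"array"},"xyz":{"type":"array"},"twist":{"type":"array"},"force":{"type":"number"}},"required":["claw","xyz","twist"]}

```bash
mkdir -p pics; python3 - <<'E'
from workcell import bot
import cv2,numpy as np
s=bot.observe(); print({k:np.round(s[k],3) for k in s})
for c in ("scene","top"):
    f=bot.grab_frame(c); cv2.imwrite(f"pics/{c}0.png",f["img"][:,:,::-1]); print(c,f["vfov"],np.round(f["view"],3).tolist())
    for q in "drained_rack_centre hole_face foot_face other_rack_centre bay_home bay_mouth key_nose beaker_centre amber_bottle_centre".split():
        print(q,[(round(d["score"],2),np.round(d["position"],3).tolist()) for d in bot.find_in(c,q)[:3]])
E
```

```text
{'clock': np.float64(0.0), 'qpos': array([ 1.249,  0.522, -0.036,  1.6  ,  0.021,  1.021, -0.113]), 'qd': array([ 0.   , -0.   , -0.   , -0.   , -0.   , -0.002, -0.001]), 'joint_efforts': array([ 0.0000e+00, -9.2711e+01,  1.9800e+00, -3.6993e+01,  1.8000e-02,
        8.0000e-03,  0.0000e+00]), 'position': array([ 0.156, -0.605,  0.231]), 'tool_rot': array([-3.14 ,  0.   ,  0.252]), 'force': array([ 0.989, -0.546,  0.561]), 'moment': array([-0.012, -0.056,  0.018]), 'finger_force': np.float64(0.0), 'grip_width': np.float64(0.086)}
scene 49.94856776293396 [[-0.895, -0.446, 0.004, 0.463], [0.278, -0.552, 0.786, -0.226], [-0.348, 0.705, 0.618, -0.849], [0.0, 0.0, 0.0, 1.0]]
drained_rack_centre [(0.64, [0.433, -0.264, 0.071])]
hole_face [(0.57, [0.431, -0.263, 0.068])]
foot_face [(0.98, [0.435, -0.265, 0.069])]
other_rack_centre [(0.78, [0.428, 0.259, 0.078])]
bay_home [(0.68, [0.706, 0.014, 0.024])]
bay_mouth [(0.67, [0.703, 0.022, 0.025]), (0.3, [0.586, 0.16, 0.048])]
key_nose [(0.74, [0.705, 0.016, 0.022]), (0.28, [0.584, 0.16, 0.049])]
beaker_centre [(0.62, [0.425, 0.258, 0.076])]
amber_bottle_centre [(0.95, [0.585, 0.161, 0.051])]
top 49.546688253943195 [[0.002, -0.999, -0.034, -0.013], [0.985, -0.004, 0.175, -0.538], [-0.175, -0.034, 0.984, -0.862], [0.0, 0.0, 0.0, 1.0]]
drained_rack_centre [(0.55, [0.434, -0.274, 0.068])]
hole_face [(0.73, [0.436, -0.271, 0.068])]
foot_face [(0.67, [0.438, -0.269, 0.07])]
other_rack_centre [(0.79, [0.43, 0.239, 0.089]), (0.67, [0.712, -0.003, 0.057])]
bay_home [(0.86, [0.708, -0.001, 0.056])]
bay_mouth [(0.64, [0.713, -0.002, 0.055])]
key_nose [(0.6, [0.71, -0.004, 0.05])]
beaker_centre [(0.65, [0.582, -0.197, 0.028])]
amber_bottle_centre [(0.9, [0.59, 0.139, 0.056]), (0.46, [0.437, -0.271, 0.07])]
```

View pics/top0.png

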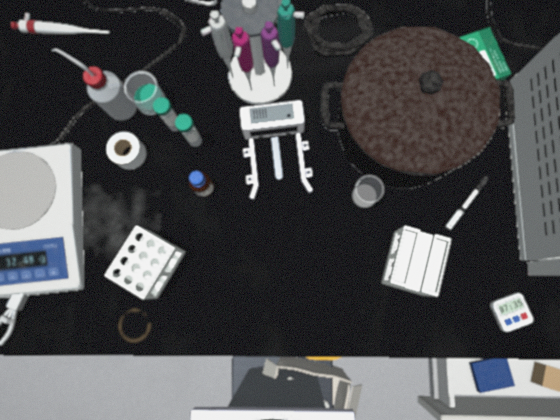

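View pics/scene0.png

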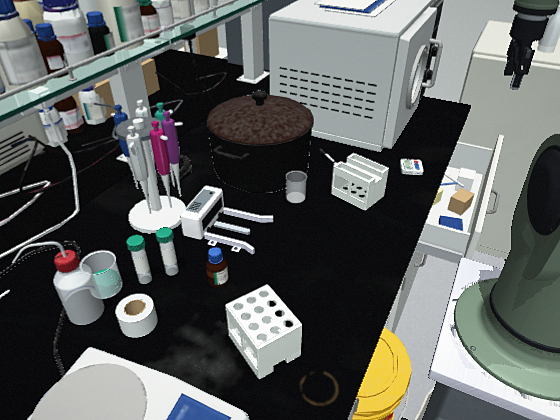

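The top picture shows the drained rack (foot side up, ribs visible) at about (418,260), the other rack at (145,262), the bay rails at (253,165) and (302,162), the key rail at (278,158) and the beaker at (368,190). The scene picture agrees. Next I rectify the rack and bay planes to measure them.

```bash
cat > h.py <<'E'
from workcell import bot
import cv2,numpy as np
def proj(f,P):
    P=np.asarray(P,float).reshape(-1,3); V=f["view"]; C=P@V[:3,:3].T+V[:3,3]; C=C*[1,-1,-1]
    fl=210/np.tan(np.radians(f["vfov"])/2); K=np.array([[fl,0,f["cx"]],[0,fl,f["cy"]],[0,0,1]])
    return cv2.projectPoints(C,np.zeros(3),np.zeros(3),K,np.array(f["distortion"],float))[0][:,0]
def ortho(f,z,x0,x1,y0,y1,s):  # rows: x decreasing, cols: y decreasing ; s m/px
    X=np.arange(x1,x0,-s);Y=np.arange(y1,y0,-s); yy,xx=np.meshgrid(Y,X)
    m=proj(f,np.stack([xx,yy,0*xx+z],-1)).astype(np.float32).reshape(*xx.shape,2)
    im=cv2.remap(f["img"],m[...,0],m[...,1],cv2.INTER_CUBIC)[:,:,::-1].copy()
    for i,x in enumerate(X):
        k=round(x/s)
        if k%round(.02/s)==0: cv2.line(im,(0,i),(8,i),(0,255,255),1); cv2.putText(im,f"{x:.2f}",(9,i+4),0,.35,(0,255,255))
    for i,y in enumerate(Y):
        k=round(y/s)
        if k%round(.02/s)==0: cv2.line(im,(i,0),(i,8),(0,255,0),1); cv2.putText(im,f"{y:.2f}",(i-12,20),0,.3,(0,255,0))
    return im
E
python3 - <<'E'
from h import *
f=bot.grab_frame("top"); print(f["distortion"])
a=ortho(f,.088,.34,.54,-.36,-.16,.0005); b=ortho(f,.016,.52,.72,-.1,.1,.0005)
cv2.imwrite("pics/o1.png",np.hstack([a,b]))
E
```

```text
[0.0183125 0.        0.        0.        0.       ]
```

View pics/o1.png

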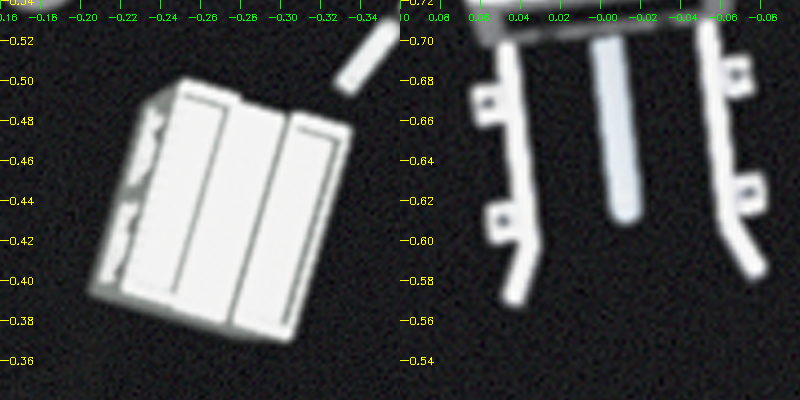

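The ortho view gives these values:
- **Rack:** top corners at (183,80), (352,128), (292,342) and (120,290). This puts the centre at (0.435, -0.278), with its axis 16° toward -y and an 88x110 outline, which matches the sizes given.
- **Bay:** key nose at (626,222), which is (0.611, -0.013), with the bay yaw about 6°. bay_home is therefore about (0.649, -0.009), and the nose tips agree.

My plan is two tips toward +y along n = (0.279, 0.960).

Call:
apply_moves(claw=[0, 0, 0, 0, 0, 0, 0, 0, 0, 0, 0, 0, 0, 0, 0, 0, 0, 0, 0, 0], xyz=[[0, 0, 0], [0, 0, 0], [0, 0, 0], [0, 0, 0], [0, 0, 0], [0, 0, 0], [0, 0, 0], [0, 0, 0], [0.0255, 0.0147, 0], [0.0255, 0.0147, 0], [0.0255, 0.0147, 0], [0.0255, 0.0147, 0], [0.0255, 0.0147, 0], [0.0255, 0.0147, 0], [0.0255, 0.0147, 0], [0.0255, 0.0147, 0], [0.0255, 0.0147, 0], [0.0255, 0.0147, 0], [0.0255, 0.0147, 0], [0.0255, 0.0147, 0]], twist=[[0, 0, -0.1295], [0, 0, -0.1295], [0, 0, -0.1295], [0, 0, -0.1295], [0, 0, -0.1295], [0, 0, -0.1295], [0, 0, -0.1295], [0, 0, -0.1295], [0, 0, 0], [0, 0, 0], [0, 0, 0], [0, 0, 0], [0, 0, 0], [0, 0, 0], [0, 0, 0], [0, 0, 0], [0, 0, 0], [0, 0, 0], [0, 0, 0], [0, 0, 0]], force=30)

```text
clock: 3.05
position: [0.4113, -0.3599, 0.2314]
tool_rot: [3.141, 0.0, 1.288]
force: [0.1, -0.9, -0.2]
grip_width: -0.0002
finger_force: 0.0
```

Call:
apply_moves(claw=[0, 0, 0, 0, 0, 0, 0, 0, 0, 0, 0, 0, 0], xyz=[[0, 0, 0.031], [0, 0, 0.031], [0, 0, 0.031], [0, 0, 0.031], [0, 0, 0.031], [0, 0, 0], [0.005, 0, 0], [0.005, 0, 0], [0.005, 0, 0], [0.005, 0, 0], [0.004, 0, 0], [0.003, 0, 0], [0.003, 0, 0]], twist=[[0, 0, 0], [0, 0, 0], [0, 0, 0], [0, 0, 0], [0, 0, 0], [0, 0, 0], [0, 0, 0], [0, 0, 0], [0, 0, 0], [0, 0, 0], [0, 0, 0], [0, 0, 0], [0, 0, 0]])

```text
clock: 4.35
position: [0.419, -0.3317, 0.0764]
tool_rot: [3.141, 0.0, 1.288]
force: [0.0, -0.0, -0.9]
grip_width: -0.0004
finger_force: 0.0
```

Call:
apply_moves(claw=[0, 0, 0], xyz=[[0.002, 0, 0.001], [0.002, 0, 0], [0.001, 0, 0]], twist=[[0, 0, 0], [0, 0, 0], [0, 0, 0]])

```text
clock: 4.65
position: [0.4203, -0.3273, 0.0753]
tool_rot: [3.142, 0.0, 1.287]
force: [-0.7, -3.3, 1.0]
grip_width: 0.0004
finger_force: 1.4
```

Contact, about 3 N. Now the tipping arc.

Call:
apply_moves(claw=[0, 0, 0, 0, 0, 0, 0, 0, 0, 0, 0, 0, 0, 0, 0, 0, 0, 0, 0, 0], xyz=[[0.0037, 0, -0.003], [0.0037, 0, -0.0035], [0.0037, 0, -0.0035], [0.0037, 0, -0.0035], [0.0042, 0, -0.0028], [0.0042, 0, -0.0028], [0.0042, 0, -0.0028], [0.0042, 0, -0.0028], [0.0046, 0, -0.0021], [0.0046, 0, -0.0021], [0.0046, 0, -0.0021], [0.0046, 0, -0.0021], [0.0049, 0, -0.0012], [0.0049, 0, -0.0012], [0.0049, 0, -0.0012], [0.0049, 0, -0.0012], [0.005, 0, -0.0004], [0.005, 0, -0.0004], [0.005, 0, -0.0004], [0.005, 0, 0]], twist=[[0, 0, 0], [0, 0, 0], [0, 0, 0], [0, 0, 0], [0, 0, 0], [0, 0, 0], [0, 0, 0], [0, 0, 0], [0, 0, 0], [0, 0, 0], [0, 0, 0], [0, 0, 0], [0, 0, 0], [0, 0, 0], [0, 0, 0], [0, 0, 0], [0, 0, 0], [0, 0, 0], [0, 0, 0], [0, 0, 0]])

```text
clock: 6.65
position: [0.4455, -0.2405, 0.1144]
tool_rot: [-3.142, -0.0, 1.288]
force: [-0.4, 0.1, -0.3]
grip_width: 0.0001
finger_force: 0.0
```

Call:
apply_moves(claw=[0, 0, 0, 0, 0, 0, 0, 0, 0], xyz=[[0, 0, 0], [0, 0, 0], [0, 0, 0], [-0.025, 0, -0.01], [-0.03, 0, -0.02], [-0.03, 0, -0.02], [-0.03, 0, 0], [0, 0, 0], [0, 0, 0]], twist=[[0, 0, 0], [0, 0, 0], [0, 0, 0], [0, 0, 0], [0, 0, 0], [0, 0, 0], [0, 0, 0], [0, 0, 0], [0, 0, 0]])

```text
clock: 7.55
position: [0.4127, -0.3519, 0.1641]
tool_rot: [-3.141, -0.0, 1.286]
force: [-0.2, 0.5, 0.6]
grip_width: 0.0002
finger_force: 0.0
```

```bash
python3 - <<'E'
from h import *
f=bot.grab_frame("top")
a=ortho(f,.088,.35,.55,-.35,-.05,.0005); cv2.imwrite("pics/o2.png",a)
E
```

```text
(no output)
```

View pics/o2.png

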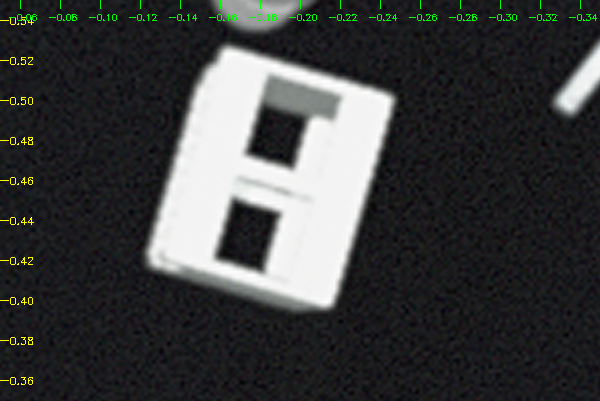

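The rack tipped a quarter turn. Its side now shows on top, with corners at (227,46), (395,96) and (332,305), so the centre is about (0.461, -0.189) with its axis at 16.8°. The hole face is now on the -y side. Next is the second tip.

Call:
apply_moves(claw=[0, 0, 0, 0, 0, 0, 0, 0, 0, 0, 0, 0, 0], xyz=[[0.012, 0, 0.0145], [0.012, 0, 0.0145], [0.012, 0, 0.0145], [0.012, 0, 0.0145], [0.012, 0, 0.0145], [0.012, 0, 0.0145], [0.012, 0, 0], [0.01, 0, 0], [0.008, 0, 0], [0.006, 0, 0], [0.004, 0, 0], [0.002, 0, 0], [0.002, 0, 0]], twist=[[0, 0, 0.002], [0, 0, 0.002], [0, 0, 0.002], [0, 0, 0.002], [0, 0, 0], [0, 0, 0], [0, 0, 0], [0, 0, 0], [0, 0, 0], [0, 0, 0], [0, 0, 0], [0, 0, 0], [0, 0, 0]])

```text
clock: 8.9
position: [0.4462, -0.2406, 0.0775]
tool_rot: [3.141, 0.0, 1.279]
force: [-1.1, -2.7, 1.9]
grip_width: 0.0
finger_force: 1.6
```

Contact again. Now the second tipping arc.

Call:
apply_moves(claw=[0, 0, 0, 0, 0, 0, 0, 0, 0, 0, 0, 0, 0, 0, 0, 0, 0, 0, 0, 0], xyz=[[0.0037, 0, -0.003], [0.0037, 0, -0.0035], [0.0037, 0, -0.0035], [0.0037, 0, -0.0035], [0.0042, 0, -0.0028], [0.0042, 0, -0.0028], [0.0042, 0, -0.0028], [0.0042, 0, -0.0028], [0.0046, 0, -0.0021], [0.0046, 0, -0.0021], [0.0046, 0, -0.0021], [0.0046, 0, -0.0021], [0.0049, 0, -0.0012], [0.0049, 0, -0.0012], [0.0049, 0, -0.0012], [0.0049, 0, -0.0012], [0.005, 0, -0.0004], [0.005, 0, -0.0004], [0.005, 0, -0.0004], [0.005, 0, 0]], twist=[[0, 0, 0], [0, 0, 0], [0, 0, 0], [0, 0, 0], [0, 0, 0], [0, 0, 0], [0, 0, 0], [0, 0, 0], [0, 0, 0], [0, 0, 0], [0, 0, 0], [0, 0, 0], [0, 0, 0], [0, 0, 0], [0, 0, 0], [0, 0, 0], [0, 0, 0], [0, 0, 0], [0, 0, 0], [0, 0, 0]])

```text
clock: 10.9
position: [0.4722, -0.154, 0.1166]
tool_rot: [3.141, -0.0, 1.28]
force: [-1.2, 0.7, 6.2]
grip_width: 0.0003
finger_force: 2.5
```

Call:
apply_moves(claw=[0, 0, 0, 0.05, 0.05, 0.05, 0.05, 0.05, 0.05], xyz=[[0, 0, 0], [0, 0, 0], [0, 0, 0], [-0.025, 0, -0.01], [-0.03, 0, -0.02], [-0.03, 0, -0.02], [-0.03, 0, 0], [0, 0, 0], [0, 0, 0]], twist=[[0, 0, 0], [0, 0, 0], [0, 0, 0], [0, 0, 0], [0, 0, 0], [0, 0, 0], [0, 0, 0], [0, 0, 0], [0, 0, 0]])

```text
clock: 11.8
position: [0.4386, -0.2649, 0.1663]
tool_rot: [-3.141, -0.0, 1.278]
force: [-1.0, 0.6, -0.1]
grip_width: 0.0497
finger_force: 0.0
```

```bash
python3 - <<'E'
from h import *
f=bot.grab_frame("top")
a=ortho(f,.088,.38,.68,-.25,.1,.0005); cv2.imwrite("pics/o3.png",a)
E
```

```text
(no output)
```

View pics/o3.png

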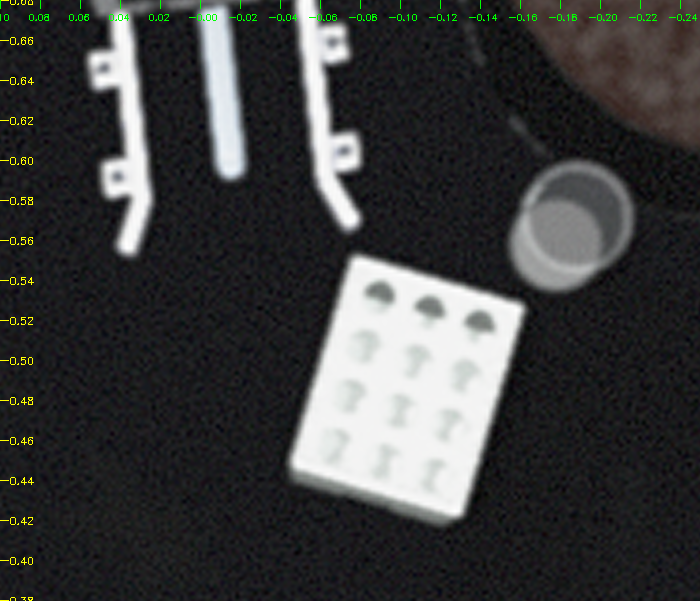

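The rack now stands with its holes up. Corners at (354,254), (525,304), (463,517) and (290,467) give a centre of (0.487, -0.104) and a yaw of -16.5°. It needs about 78 mm of sideways travel and +22.5° of yaw. I'll push its long side low with both fingertips, the tool tilted slightly so the tips lead.

Call:
apply_moves(claw=[0.05, 0.05, 0.05, 0.05, 0.05, 0.05, 0.05, 0.05, 0.05, 0.05, 0.05, 0.05, 0.05, 0.05, 0.05, 0.05, 0.05, 0.05], xyz=[[0, 0, 0], [0, 0, 0], [0.003, 0, 0.0247], [0.003, 0, 0.0247], [0.003, 0, 0.0247], [0.003, 0, 0.0247], [0.003, 0, 0.0247], [0.003, 0, 0.0247], [0.0099, 0, 0.0015], [0.0099, 0, 0.0015], [0.0099, 0, 0.0015], [0.0099, 0, 0.0015], [0.0099, 0, 0.0015], [0.0099, 0, 0.0015], [0.004, 0, 0.0006], [0.004, 0, 0.0006], [0.002, 0, 0.0003], [0.002, 0, 0.0003]], twist=[[0, 0.075, 0], [0, 0.075, 0], [0, 0, 0], [0, 0, 0], [0, 0, 0], [0, 0, 0], [0, 0, 0], [0, 0, 0], [0, 0, 0], [0, 0, 0], [0, 0, 0], [0, 0, 0], [0, 0, 0], [0, 0, 0], [0, 0, 0], [0, 0, 0], [0, 0, 0], [0, 0, 0]])

```text
clock: 13.65
position: [0.4711, -0.1573, 0.0226]
tool_rot: [-3.142, -0.15, 1.279]
force: [-1.2, 0.3, -0.8]
grip_width: 0.05
finger_force: 0.0
```

Call:
apply_moves(claw=[0.05, 0.05, 0.05, 0.05, 0.05, 0.05, 0.05, 0.05, 0.05, 0.05], xyz=[[0.003, 0, 0.0005], [0.0045, 0.0015, 0.0007], [0.0045, 0.0018, 0.0007], [0.0045, 0.0018, 0.0007], [0.0045, 0.0018, 0.0007], [0.0045, 0.0018, 0.0007], [0.0045, 0.0018, 0.0007], [0.0045, 0.0018, 0.0007], [0.0045, 0.0018, 0.0007], [0.0045, 0.0018, 0.0007]], twist=[[0, 0, 0], [0.0033, 0, -0.0216], [0.0033, 0, -0.0216], [0.0033, 0, -0.0216], [0.0033, 0, -0.0216], [0.0033, 0, -0.0216], [0.0033, 0, -0.0216], [0.0033, 0, -0.0216], [0.0033, 0, -0.0216], [0.0033, 0, -0.0216]])

```text
clock: 14.65
position: [0.4961, -0.1171, 0.0225]
tool_rot: [-3.141, -0.15, 1.478]
force: [-1.7, -2.6, 2.1]
grip_width: 0.0501
finger_force: 0.0
```

```bash
python3 - <<'E'
from h import *
s=bot.observe(); print(s["qpos"].round(2))
f=bot.grab_frame("top")
a=ortho(f,.088,.38,.68,-.25,.1,.0005); cv2.imwrite("pics/o4.png",a)
E
```

```text
[ 0.48  0.71 -0.37  2.    0.19  0.49 -0.06]
```

View pics/o4.png

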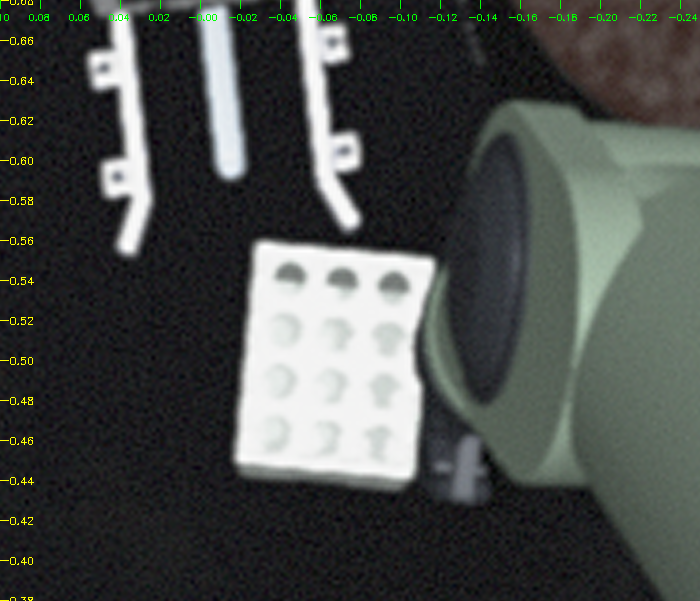

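The rack follows flush: corners at (256,240), (436,260), (413,480) and (236,464) give a centre of (0.4995, -0.068) and a yaw of -5.1°. About 43 mm and 11° remain.

Call:
apply_moves(claw=[0.05, 0.05, 0.05, 0.05, 0.05, 0.05, 0.05, 0.05, 0.05, 0.05], xyz=[[0.0043, 0.0013, 0.0006], [0.0043, 0.0013, 0.0006], [0.0043, 0.0013, 0.0006], [0.0043, 0.0013, 0.0006], [0.0043, 0.0013, 0.0006], [0.0043, 0.0013, 0.0006], [0.0043, 0.0013, 0.0006], [0.0043, 0.0013, 0.0006], [0.0043, 0.0013, 0.0006], [0.0043, 0.0013, 0.0006]], twist=[[0.0029, 0, -0.0192], [0.0029, 0, -0.0192], [0.0029, 0, -0.0192], [0.0029, 0, -0.0192], [0.0029, 0, -0.0192], [0.0029, 0, -0.0192], [0.0029, 0, -0.0192], [0.0029, 0, -0.0192], [0.0029, 0, -0.0192], [0.0029, 0, -0.0192]])

```text
clock: 15.7
position: [0.5092, -0.0738, 0.0229]
tool_rot: [-3.141, -0.15, 1.672]
force: [-0.6, -2.1, 0.4]
grip_width: 0.05
finger_force: 0.0
```

Call:
apply_moves(claw=[0.05, 0.05, 0.05, 0.05, 0.05, 0.05, 0.05], xyz=[[-0.01, 0, 0], [-0.02, 0, 0], [-0.01, 0, -0.02], [0, 0, -0.04], [0, 0, -0.04], [0, -0.02, -0.03], [0, -0.03, 0]], twist=[[0, 0, 0], [0, 0, 0], [0, 0, 0], [0, 0, 0], [0, 0, 0], [0, 0, 0], [0, 0, 0]])

```text
clock: 16.4
position: [0.4671, -0.1392, 0.1485]
tool_rot: [3.137, -0.148, 1.671]
force: [0.6, -0.2, -0.8]
grip_width: 0.0499
finger_force: 0.0
```

```bash
python3 - <<'E'
from h import *
f=bot.grab_frame("top")
a=ortho(f,.088,.38,.68,-.25,.1,.0005); cv2.imwrite("pics/o5.png",a)
E
```

```text
(no output)
```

View pics/o5.png

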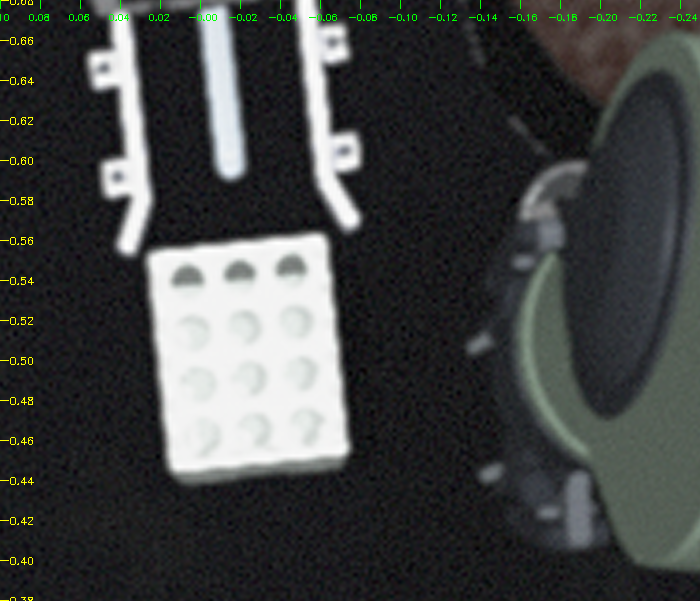

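The rack is staged and aligned: corners at (147,251), (327,235), (349,455) and (170,473) give a centre of (0.503, -0.024) and a yaw of 5.9°, about 0 mm off the bay axis. Next I move behind its near end.

Call:
apply_moves(claw=[0.05, 0.05, 0.05, 0.05, 0.05, 0.05, 0.05, 0.05, 0.05, 0.05, 0.05, 0.05, 0.05, 0.05, 0.05, 0.05, 0.05, 0.05, 0.05], xyz=[[0, 0, 0], [0, 0, 0], [0, 0, 0], [0, 0, 0], [0, 0, 0], [0, 0, 0], [0, 0, 0], [0, 0, 0], [0, 0, 0], [0, 0, 0], [0, 0, 0], [0, 0, 0], [-0.0072, -0.022, -0.0011], [-0.0072, -0.022, -0.0011], [-0.0072, -0.022, -0.0011], [-0.0072, -0.022, -0.0011], [-0.0072, -0.022, -0.0011], [0, 0, 0], [0, 0, 0]], twist=[[-0.0195, 0, 0.129], [-0.0195, 0, 0.129], [-0.0195, 0, 0.129], [-0.0195, 0, 0.129], [-0.0195, 0, 0.129], [-0.0195, 0, 0.129], [-0.0195, 0, 0.129], [-0.0195, 0, 0.129], [-0.0195, 0, 0.129], [-0.0195, 0, 0.129], [-0.0195, 0, 0.129], [-0.0195, 0, 0.129], [0, 0, 0], [0, 0, 0], [0, 0, 0], [0, 0, 0], [0, 0, 0], [0, 0, 0], [0, 0, 0]])

```text
clock: 18.35
position: [0.4177, -0.0325, 0.1456]
tool_rot: [3.141, -0.15, 0.106]
force: [-0.7, 0.5, 0.4]
grip_width: 0.0501
finger_force: 0.0
```

```bash
python3 - <<'E'
from h import *
s=bot.observe(); print(s["qpos"].round(2),s["position"],s["tool_rot"])
E
```

```text
[-0.06  0.28  0.01  2.31 -0.02  0.4  -1.5 ] [ 0.41772603 -0.03249344  0.14561776] [ 3.14144286 -0.14977657  0.10577866]
```

Call:
apply_moves(claw=[0.05, 0.05, 0.05, 0.05, 0.05, 0.05, 0.05], xyz=[[-0.0031, 0, 0.0204], [-0.0031, 0, 0.0204], [-0.0031, 0, 0.0204], [-0.0031, 0, 0.0204], [-0.0031, 0, 0.0204], [-0.0031, 0, 0.0204], [0, 0, 0]], twist=[[0, 0, 0], [0, 0, 0], [0, 0, 0], [0, 0, 0], [0, 0, 0], [0, 0, 0], [0, 0, 0]])

```text
clock: 19.05
position: [0.4147, -0.0378, 0.0493]
tool_rot: [3.13, -0.135, 0.104]
force: [0.0, -0.2, 0.3]
grip_width: 0.0501
finger_force: 0.0
```

Call:
apply_moves(claw=[0.05, 0.05, 0.05, 0.05, 0.05, 0.05], xyz=[[0.004, -0.004, 0], [0, 0, 0], [0, 0, 0.009], [0, 0, 0.009], [0, 0, 0.008], [0, 0, 0]], twist=[[0, -0.07, 0], [0, -0.08, 0], [0, 0, 0], [0, 0, 0], [0, 0, 0], [0, 0, 0]])

```text
clock: 19.65
position: [0.4169, -0.0323, 0.0238]
tool_rot: [3.131, 0.015, 0.105]
force: [0.0, 0.1, 0.6]
grip_width: 0.0499
finger_force: 0.0
```

Call:
apply_moves(claw=[0.05, 0.05, 0.05, 0.05, 0.05], xyz=[[0.004, 0, 0], [0.004, 0, 0], [0.004, 0, 0], [0.003, 0, 0], [0.003, 0, 0]], twist=[[0.004, 0.01, 0], [0.003, 0.02, 0], [0.003, 0.02, 0], [0, 0.02, 0], [0, 0.02, 0]])

```text
clock: 20.15
position: [0.4364, -0.0306, 0.0254]
tool_rot: [3.141, -0.079, 0.104]
force: [0.8, 0.2, -0.4]
grip_width: 0.0499
finger_force: 0.0
```

Call:
apply_moves(claw=[0.05, 0.05, 0.05, 0.05, 0.05, 0.05, 0.05, 0.05, 0.05, 0.05, 0.05, 0.05, 0.05, 0.05, 0.05, 0.05], xyz=[[0.003, 0, 0.0008], [0.005, 0, 0.0008], [0.006, 0, 0.0007], [0.006, 0, 0.0007], [0.006, 0, 0.0007], [0.006, 0, 0.0007], [0.006, 0, 0.0005], [0.006, 0, 0.0005], [0.006, 0, 0.0005], [0.006, 0, 0.0005], [0.006, 0, 0.0005], [0.006, 0, 0.0005], [0.006, 0, 0.0005], [0.006, 0, 0.0005], [0.006, 0, 0.0005], [0.006, 0, 0.0005]], twist=[[0, 0, 0], [0, 0, 0], [0, 0, 0], [0, 0, 0], [0, 0, 0], [0, 0, 0], [0, 0, 0], [0, 0, 0], [0, 0, 0], [0, 0, 0], [0, 0, 0], [0, 0, 0], [0, 0, 0], [0, 0, 0], [0, 0, 0], [0, 0, 0]])

```text
clock: 21.75
position: [0.5277, -0.0211, 0.0228]
tool_rot: [3.14, -0.075, 0.104]
force: [-10.2, -0.8, 12.3]
grip_width: 0.0496
finger_force: 3.4
```

```bash
python3 - <<'E'
from h import *
f=bot.grab_frame("top")
a=ortho(f,.088,.48,.74,-.15,.15,.0005); cv2.imwrite("pics/o6.png",a)
E
```

```text
(no output)
```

View pics/o6.png

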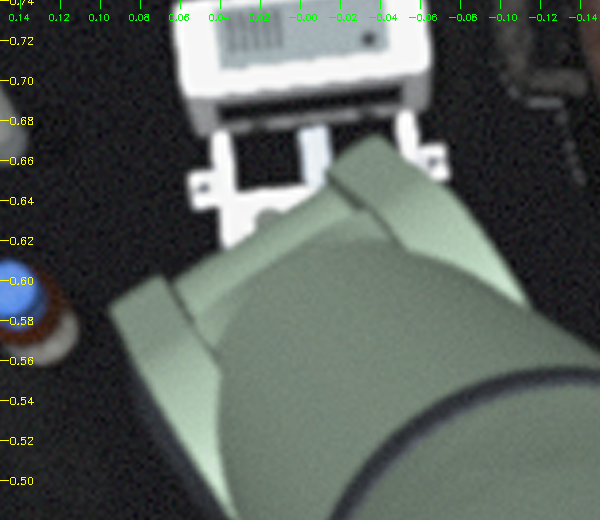

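The picture shows the rack's front edge at about row 190 (x ≈ 0.645), squarely between the rails and over the key rail. The tip carries 12 N of vertical stick, so I back off briefly and then push on.

Call:
apply_moves(claw=[0.05, 0.05, 0.05, 0.05, 0.05, 0.05, 0.05, 0.05, 0.05, 0.05, 0.05], xyz=[[-0.004, 0, -0.0003], [0, 0, 0], [0.005, 0, 0.0003], [0.005, 0, 0.0003], [0.006, 0, 0.0004], [0.006, 0, 0.0004], [0.006, 0, 0.0004], [0.006, 0, 0.0004], [0.006, 0, 0.0004], [0.006, 0, 0.0004], [0.006, 0, 0.0004]], twist=[[0, 0, 0], [0, 0, 0], [0, 0, 0], [0, 0, 0], [0, 0, 0], [0, 0, 0], [0, 0, 0], [0, 0, 0], [0, 0, 0], [0, 0, 0], [0, 0, 0]])

```text
clock: 22.9
position: [0.5763, -0.0158, 0.0233]
tool_rot: [3.141, -0.076, 0.105]
force: [-1.7, -0.6, -0.0]
grip_width: 0.05
finger_force: 0.4
```

Call:
apply_moves(claw=[0.05, 0.05, 0.05, 0.05], xyz=[[0.002, 0, 0.0001], [0.002, 0, 0.0001], [0.0015, 0, 0.0001], [0, 0, 0]], twist=[[0, 0, 0], [0, 0, 0], [0, 0, 0], [0, 0, 0]])

```text
clock: 23.3
position: [0.5814, -0.0152, 0.0235]
tool_rot: [3.141, -0.077, 0.105]
force: [-0.3, 0.1, 1.0]
grip_width: 0.0499
finger_force: 0.0
```

Call:
apply_moves(claw=[0.05, 0.05, 0.05, 0.05], xyz=[[0.001, 0, 0.0001], [0.001, 0, 0.0001], [0.001, 0, 0.0001], [0, 0, 0]], twist=[[0, 0, 0], [0, 0, 0], [0, 0, 0], [0, 0, 0]])

```text
clock: 23.7
position: [0.5839, -0.015, 0.0234]
tool_rot: [3.14, -0.076, 0.105]
force: [-5.0, -0.2, 3.0]
grip_width: 0.0499
finger_force: 1.9
```

Call:
apply_moves(claw=[0.05, 0.05, 0.05], xyz=[[0.001, 0, 0.0001], [0.001, 0, 0.0001], [0, 0, 0]], twist=[[0, 0, 0], [0, 0, 0], [0, 0, 0]])

```text
clock: 24.0
position: [0.5841, -0.0151, 0.0231]
tool_rot: [3.14, -0.072, 0.105]
force: [-18.1, -1.2, 13.6]
grip_width: 0.05
finger_force: 6.0
```

It's firmly against the bumpers: 18 N with no motion, and the TCP at the expected home position. Now I withdraw.

Call:
apply_moves(claw=[0.05, 0.05, 0.05, 0.05, 0.05, 0.05, 0.05, 0.05, 0.05, 0.05, 0.05, 0.05, 0.05], xyz=[[-0.005, 0, 0], [-0.015, 0, 0], [-0.03, 0, 0], [-0.03, 0, -0.005], [-0.03, 0, -0.03], [0, 0, -0.04], [0, 0, -0.04], [0, 0.04, -0.04], [0, 0.045, 0], [0, 0.045, 0], [0, 0.045, 0], [0, 0.045, 0], [0, 0, 0]], twist=[[0, 0, 0], [0, 0, 0], [0, 0, 0], [0, 0, 0], [0, 0, 0], [0, 0, 0], [0, 0, 0], [0, 0, 0], [0, 0, 0], [0, 0, 0], [0, 0, 0], [0, 0, 0], [0, 0, 0]])

```text
clock: 25.3
position: [0.4879, -0.2476, 0.1648]
tool_rot: [3.139, -0.077, 0.098]
force: [-0.7, 1.3, 0.2]
grip_width: 0.0503
finger_force: 0.0
```

```bash
python3 - <<'E'
from h import *
f=bot.grab_frame("top"); g=bot.grab_frame("scene")
a=ortho(f,.088,.48,.74,-.15,.15,.0005); b=cv2.resize(g["img"][100:400,60:440,::-1],(200*2,316)); 
o=np.zeros((600,800,3),np.uint8); o[:520,:600]=a; c=cv2.resize(g["img"][180:320,100:300,::-1],None,fx=1,fy=1); o[:140,600:800]=c; o[150:300,600:800]=cv2.resize(f["img"][:,:,::-1],(200,150))
cv2.imwrite("pics/o7.png",o)
E
```

```text
(no output)
```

View pics/o7.png

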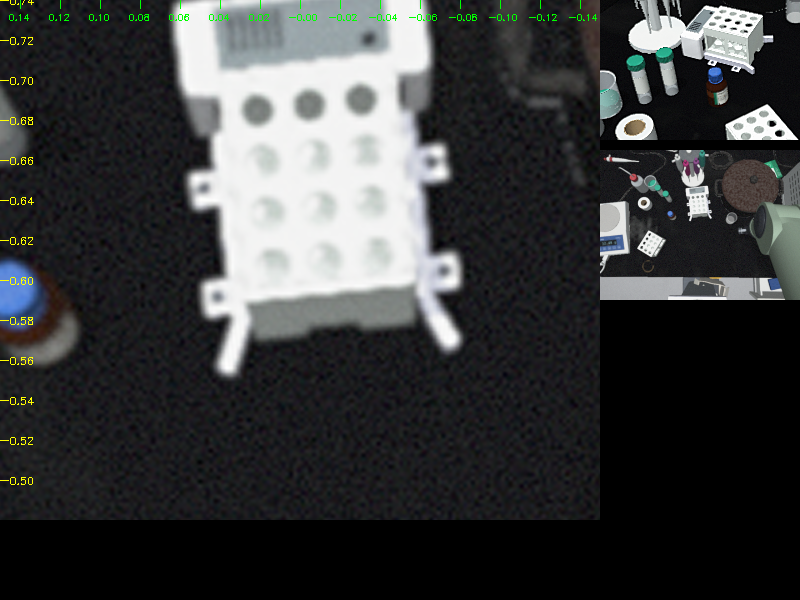

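The rack sits in the bay with its holes up. Its rear edge at about row 300 puts x near 0.59, matching home, and its front is at the reader. The beaker, bottle and other rack stand where they were, and the robot touches nothing. I'm handing the job in.

```bash
python3 -c "
from workcell import bot
print(bot.job_done())"
```

```text
the job is handed in; nothing more can be done
None
```

The drained rack was tipped over in two quarter turns, now stands holes up astride the key rail, and is fully home against the reader; I handed the job in at about 25 s with the other rack, beaker and bottle left where they were.

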